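# Stack the empty specimen tray on the loaded one

## Robot

A 7-joint arm with a two-finger parallel gripper is mounted at the origin on a cart in front of the work surface, level with it; the furniture and walls round the work are solid. World frame = base frame: x ahead of the robot, y to its left, z up, the work surface at z = 0. Lengths are in m, angles in rad, forces in N, time in s.
With the tool pointing down it reaches from about 0.4 to 0.85 m from the base axis. Payload 6.9 kg.
Tool frame: the origin (TCP) lies midway between the tips of the shut fingers; the grasp point (between the pads) lies behind it (ctrl.pinch_z is the z of the grasp point in the tool frame, in m); z points along the fingers, y is the line along which they close (so a half turn about z gives the same grasp; the last joint's range is limited). The gripper opens to 85 mm and grips with 20 to 120 N. Pads are 22 mm wide; open, the fingers measure 114 mm over their backs; the gripper's body (76 mm by 85 mm) begins 54 mm behind the grasp point. The pads swing forward as they close: fully open they stand 13 mm farther back than shut.
Start: joints at [-1.087, 0.507, -0.238, 1.5, 0.126, 1.149, -0.155], TCP at [0.231, 0.581, 0.199] pointing down, gripper open.
Joint ranges: [-3.08, 3.08], [-0.24, 2.05], [-1.43, 1.35], [0, 2.5], [-1.52, 4.66], [0.17, 1.96], [-2.89, 2.89]. Speed limits (rad/s): [2.39, 2.39, 3.14, 3.14, 3.14, 3.14, 3.14].

## Interface

Orientations are given as a unit quaternion [w, x, y, z].
In Python, from station import ctrl, get_state, vision, ticket, models gives the robot as it stands. Calls block until the motion is done:
- ctrl.movep(position, orientation): joint-space move of the TCP to a pose.
- ctrl.movel(position, frame=None, max_speed=0.15): straight line of the TCP; frame=None keeps the orientation; max_speed is the mean speed in m/s.
- ctrl.set_joints(angles): joint-space move.
- ctrl.ungrasp() and ctrl.close_gripper(force=None): open the fingers fully, or close them until they stop; force is the grip in N (None keeps the last).
- ctrl.pause(seconds).
- ctrl.ik(position, orientation): joint angles nearest the present ones, or None.
- get_state(): the state.
- vision.grab_frame(name): name is "scene" or "top"; returns (picture, depth): 420x560x3 uint8, blue, green, red; 420x560 float32, m along the optical axis (not along the pixel's ray), 0 where there is no reading.
- vision.camera_info(name): a dict with "mtx" (3x3 intrinsics, pixels), "R" (3x3) and "t" (3): a world point X has camera coordinates R X + t. Camera axes: x right, y down, z forward; pixel columns grow to the right and rows downward; lengths in m; the calibration is good to about 2 mm. A picture is of the moment at which its call begins. camera_info takes no time and is no camera call.
A pose or a line that the arm cannot do raises ctrl.Unreachable and nothing moves.
- ticket.close_job(): hands the job in; it is judged then, once.
Trained networks look in the newest picture that a camera, given by its name, has taken for a name from the list of things; names that differ only in an ending like _2 or _b are one class to them, and where a whole thing is asked for, a point or a joint stands for the part that bears it (a point fixed in the world has none). Each returns a list of dicts, best first, with "p" (0 to 1); they miss things now and then, are a little off and sometimes report something else, mostly with a low value. They report only what shows in the picture. A call takes as long as a camera call.
- models.recognise(camera, target): "point" ([column, row] in pixels, amid what is visible of it).
- models.masks_of(camera, target): "mask" (420x560 bool, what is visible of it) and "point" ([column, row] in pixels, amid what is visible of it).
The state is a dict: "time": time; "qpos": joint angles; "qd": joint speeds; "tau": joint torques, N m; "tcp_pos": TCP position; "eef_rot": TCP orientation; "contact_force": force on the tool from outside, world axes, zero at the start; "wrist_torque": the same for the moment, N m; "width": finger opening in m; "gripper_force": force on a finger pad.
Only numpy, scipy, OpenCV 4.12 (cv2) and the standard library are available. Lean on these libraries where they do the work, as an engineer would, in place of code of your own. Each camera call takes 0.05 s, during which the arm holds its last target. There are 200 camera calls.

## Task

Clear the bench by stacking: pick up the empty tray that is the same size as the tray holding the two petri dishes and set it squarely on top of that loaded tray, so that its four corner pins drop into the sockets and it sits fully down and level. Hold it until it is down rather than dropping it, don't ram it, then let go and leave the loaded tray and the smaller tray where they stand.

Things in the scene. Friction and masses are not known exactly. Their poses are not given: they have to be found in the camera images.
- empty_tray: The tray to move: open grey plastic tray with nothing in it, 180 mm along its x, 140 along its y, about 0.35 kg. Origin: its middle, at the level of the pin tips, which stand on the worktop; z up. Floor underside at z = 14 mm, floor top 18, rim 54. Walls 3 mm. Under the corners (x +-74, y +-54 mm) are tapered pins 14 mm long, 15 mm thick at the root, 6 at the tip. Either way round fits.
- empty_tray_rib (a point): Middle of the top of the empty tray's rib: 50 mm above the pin tips, 32 mm above the tray's floor. The upright rib, 12 mm thick, runs along the tray's y across its middle, wall to wall. Pinch it here from above, fingers closing along the tray's x; the open compartment each side is 81 mm along x, 134 along y, with a 32 mm square column in its outer corners.
- loaded_tray: The tray to stack on: same make, size, origin and axes as the empty tray, told by the two 61 mm round petri dishes lying in it, below its rim. About 0.8 kg, loose on the worktop. When stacked, the upper tray's floor rests on this rim: its origin stands 40 mm above this one, its x parallel to this x.
- loaded_tray_socket (a point): Mouth centre of one of the loaded tray's four sockets, at rim height (54 mm), at x = +74, y = +54 mm in that tray; the others are at x +-74, y +-54 mm, in the tops of the corner columns. Square, 17 mm deep, 26 mm wide at the mouth, tapering to 18 mm at 7 mm down, so that it guides a pin in.
- small_tray: A smaller empty tray of the same make, to be left alone: 140 mm along its x, 110 mm along its y, same heights and rib, about 0.25 kg, standing on the worktop. Origin: its middle, at the pin tips. Its pins do not match the loaded tray's sockets.

How it is judged:
By the outcome, as a careful person would: the job done as asked, in the order asked, and still so for the second after the job is handed in, with the robot touching nothing.
It also fails if it takes over 35 s, if anything falls off the work surface, if the arm or the gripper's body presses on something with over 40 N, if the wrist force passes 120 N, or if a joint passes its speed limit or range.

## Working session

There is one attempt and no reset: what is moved stays moved. The work goes in short steps, each a Python script; the robot and the scene stay as the last script left them, time stands still between calls to the robot, and variables do not carry over. Pictures are saved under pics/ and viewed, at most 10 in all, crops included, and the job is handed in when it is done.

```bash
ls; mkdir -p pics; python3 - <<'E'
from station import ctrl,get_state,vision,models
import cv2,numpy as np
for c in("scene","top"):
    im,d=vision.grab_frame(c); cv2.imwrite(f"pics/{c}0.png",im); np.save(f"pics/{c}0d.npy",d)
    i=vision.camera_info(c); print(c,i["mtx"].round(1).tolist(),(-i["R"].T@i["t"]).round(3),i["R"].round(2).tolist())
    for n in("empty_tray","loaded_tray","small_tray","empty_tray_rib","loaded_tray_socket"):
        print(n,[(np.round(r["point"]).tolist(),round(r["p"],2)) for r in models.recognise(c,n)])
s=get_state();print(s["time"],s["eef_rot"],ctrl.pinch_z,s["width"])
E
```

```text
pics
scene [[525.9, 0.0, 275.1], [0.0, 525.9, 213.0], [0.0, 0.0, 1.0]] [-0.02  -0.905  0.966] [[0.86, -0.52, -0.0], [-0.33, -0.54, -0.77], [0.4, 0.66, -0.63]]
empty_tray [([215.0, 188.0], 0.87), ([338.0, 302.0], 0.23)]
loaded_tray [([340.0, 302.0], 0.83)]
small_tray [([276.0, 242.0], 0.84)]
empty_tray_rib [([216.0, 187.0], 0.83)]
loaded_tray_socket [([338.0, 297.0], 0.93)]
top [[502.5, 0.0, 281.1], [0.0, 502.5, 214.0], [0.0, 0.0, 1.0]] [0.379 0.023 1.266] [[-0.01, -1.0, -0.0], [-0.99, 0.01, -0.12], [0.12, 0.0, -0.99]]
empty_tray []
loaded_tray [([406.0, 214.0], 0.93)]
small_tray [([176.0, 234.0], 0.57)]
empty_tray_rib [([181.0, 233.0], 0.85)]
loaded_tray_socket [([405.0, 212.0], 0.84)]
0.6 [-7.62839894e-06  1.87806276e-01  9.82206090e-01 -4.68029423e-06] -0.0187 0.08562726268265942
```

View pics/scene0.png

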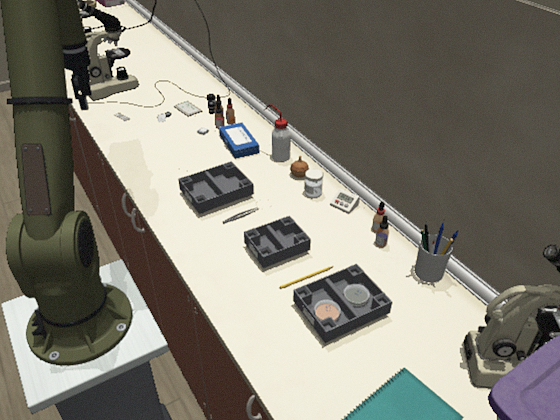

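View pics/top0.png

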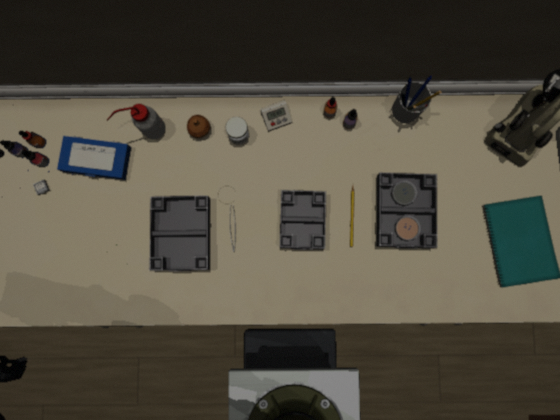

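The scene view shows the empty tray at (215,188), the small one at (276,242) and the loaded one with dishes at (340,302). In the top view they are at (181,233), (303,220) and (406,211). In both trays the rib runs roughly along world y. Next I fit the rims from depth.

```bash
cat > h.py <<'E'
import numpy as np,cv2
from station import ctrl,get_state,vision,models
def cloud(c,d):
    i=vision.camera_info(c);v,u=np.nonzero(d>0);z=d[v,u]
    P=np.linalg.inv(i["mtx"])@np.array([u*z,v*z,z]); return (P.T-i["t"])@i["R"],u,v
def ray(c,px,h):
    i=vision.camera_info(c);o=-i["R"].T@i["t"];r=i["R"].T@np.linalg.solve(i["mtx"],[px[0],px[1],1]);return o+r*(h-o[2])/r[2]
def fit(c,d,xy,lo=.044,hi=.066,rad=.13):
    P,u,v=cloud(c,d);m=(np.hypot(*(P[:,:2]-xy[:2]).T)<rad)&(P[:,2]>lo)&(P[:,2]<hi)
    Q=P[m];r=cv2.minAreaRect((Q[:,:2]*1000).astype(np.float32));return r,np.median(Q[:,2]),m.sum(),Q
E
python3 - <<'E'
from h import *
for c,pts in(("top",dict(E=(181,233),S=(303,220),L=(406,211))),("scene",dict(E=(215,188),S=(276,242),L=(340,302)))):
    d=np.load(f"pics/{c}0d.npy")
    for n,p in pts.items():
        g=ray(c,p,.04);r,z,k,Q=fit(c,d,g)
        print(c,n,g.round(3),np.round(r[0],1),np.round(r[1],1),round(r[2],1),z.round(4),k,np.percentile(Q[:,2],[5,95]).round(3))
E
```

```text
top E [0.485 0.273 0.04 ] [484.2 276.1] [184.1 141.7] 0.3 0.0517 1114 [0.045 0.057]
top S [ 0.514 -0.026  0.04 ] [513.5 -25.5] [110.2 142.9] 87.8 0.0521 879 [0.046 0.058]
top L [ 0.533 -0.279  0.04 ] [ 533.9 -281.9] [142.  183.2] 87.4 0.0513 1171 [0.045 0.057]
scene E [0.473 0.26  0.04 ] [484.1 276.2] [184.2 151.3] 0.4 0.051 838 [0.045 0.057]
scene S [ 0.505 -0.036  0.04 ] [514.  -26.2] [119.2 145.5] 88.0 0.0508 893 [0.045 0.056]
scene L [ 0.525 -0.287  0.04 ] [ 534.5 -281.4] [145.3 184.6] 88.3 0.0505 1417 [0.045 0.056]
```

```bash
cat >> h.py <<'E'
from scipy.spatial.transform import Rotation as Rn
def quat(yaw,s=1):  # tool down, tool y along tray x at yaw
    y=s*np.array([np.cos(yaw),np.sin(yaw),0]);z=np.array([0,0,-1.]);return np.roll(Rn.from_matrix(np.c_[np.cross(y,z),y,z]).as_quat(),1)
E
python3 - <<'E'
from h import *
E=[.4842,.2761];L=[.5342,-.2817]
for s in(1,-1):
    for p,yaw in((E,.35),(L,-2.3)):
        for z in (.2,.024): print(s,z,np.round(ctrl.ik([*p,z],quat(np.radians(yaw),s)),2))
E
```

```text
1 0.2 [-0.63  0.4   0.1   1.68 -0.04  1.06 -0.51]
1 0.024 [-0.6   0.6   0.06  1.89 -0.05  0.65 -0.5 ]
1 0.2 [ 0.    0.56  0.75  1.57 -0.41  1.17  0.8 ]
1 0.024 [ 0.1   0.73  0.59  1.77 -0.54  0.8   0.91]
-1 0.2 [-0.12  0.45 -0.67  1.68  0.31  1.12  2.27]
-1 0.024 [-0.16  0.67 -0.64  1.89  0.56  0.77  2.04]
-1 0.2 [-0.16  0.71  1.15  1.57 -0.67  1.3  -2.1 ]
-1 0.024 [-0.14  0.97  1.15  1.78 -1.    1.11 -1.82]
```

```bash
python3 - <<'E'
from h import *
E=[.4842,.2761];q=quat(np.radians(.35))
ctrl.movep([*E,.16],q)
ctrl.movel([*E,.026],max_speed=.1)
s=get_state();print(s["time"],np.round(s["tcp_pos"],4),np.round(s["contact_force"],1))
ctrl.close_gripper(60)
s=get_state();print(s["time"],s["width"],s["gripper_force"],np.round(s["contact_force"],1))
ctrl.movel([*E,.05],max_speed=.06)
ctrl.movel([*E,.16],max_speed=.15)
s=get_state();print(s["time"],s["width"],s["gripper_force"],np.round(s["contact_force"],1),np.round(s["wrist_torque"],2))
im,d=vision.grab_frame("scene");cv2.imwrite("pics/scene1.png",im)
E
```

```text
3.5667 [0.4846 0.2763 0.0266] [ 0.5  0.1 -0.3]
4.3333 2.0939841076972782e-05 0.0 [0.6 0.2 0.1]
5.7667 -0.00011978386387541321 0.0 [0.1 0.2 0.1] [ 0.06  0.05 -0.03]
```

View pics/scene1.png

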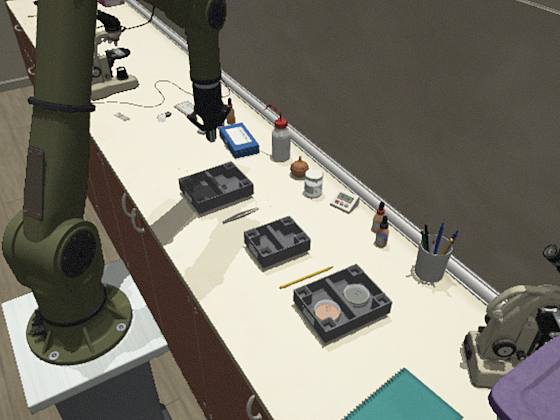

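Width 0 means the grasp missed the rib. The tray is still standing at (215,188), and the gripper tip shows at about (210,137). I'll compare the gripper's observed position with the reported TCP.

```bash
python3 - <<'E'
from h import *
s=get_state();p=s["tcp_pos"];print(p,s["qpos"])
for c in("scene","top"):
    im,d=vision.grab_frame(c);i=vision.camera_info(c);x=i["mtx"]@(i["R"]@p+i["t"]);x=x[:2]/x[2];print(c,x.round(1))
    P,u,v=cloud(c,d);m=(np.hypot(*(P[:,:2]-p[:2]).T)<.16)&(P[:,2]>.08)&(P[:,2]<.6);Q=P[m]
    lo=Q[Q[:,2]<np.min(Q[:,2])+.05];print(Q[:,2].min(),lo.mean(0).round(3),lo.std(0).round(3),len(lo))
    r,z,k,_=fit(c,d,(.4842,.2761));print("E",np.round(r[0],1),np.round(r[1],1),r[2])
    a,b=x.astype(int);big=cv2.resize(im[max(0,b-90):b+110,max(0,a-120):a+120],None,fx=3,fy=3,interpolation=cv2.INTER_CUBIC)
    cv2.circle(big,((a-max(0,a-120))*3,(b-max(0,b-90))*3),5,(0,0,255),1);cv2.imwrite(f"pics/crop_{c}.png",big)
E
```

```text
[0.48352117 0.27573705 0.15883077] [-0.62585155  0.43638203  0.0943603   1.74437296 -0.0484124   0.96520443
 -0.50650859]
scene [212.9 150.4]
0.1937360285101161 [0.482 0.268 0.223] [0.012 0.005 0.015] 183
E [483.3 275. ] [183.5 147.5] 0.6629120707511902
top [169.  229.1]
0.20329446939206566 [0.467 0.266 0.235] [0.017 0.003 0.018] 55
E [483.9 262. ] [115.3 183.5] 89.30115509033203
```

View pics/crop_scene.png

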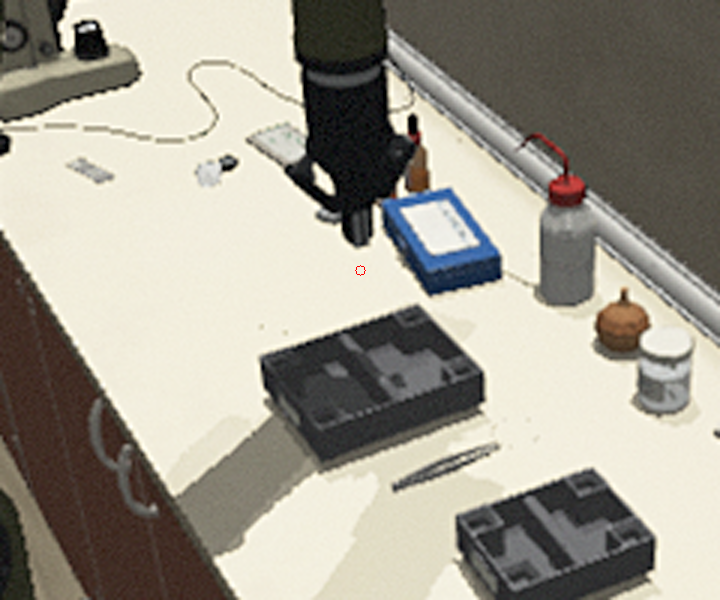

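View pics/crop_top.png

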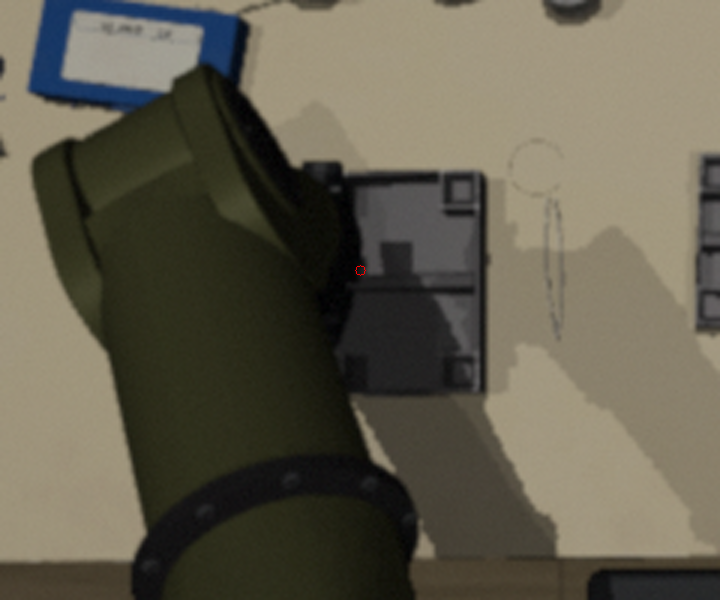

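The fingertips show about 9 px above the projected TCP. In depth their lowest point is at z≈0.194 against a reported 0.159, while x and y agree. So the real tips sit about 35 mm higher than reported, and the fingers closed above the rib. I'll measure the offset again, compensate for it and regrasp.

```bash
python3 - <<'E'
from h import *
p=get_state()["tcp_pos"];o=[]
for k in range(4):
    im,d=vision.grab_frame("scene");P,u,v=cloud("scene",d)
    m=(np.hypot(*(P[:,:2]-p[:2]).T)<.04)&(P[:,2]>.1)&(P[:,2]<.3);z=np.sort(P[m][:,2]);o.append(z[:6]-p[2])
    t=d.copy();T,_,_=cloud("scene",d);mm=(np.hypot(T[:,0]-.62,T[:,1]-.1)<.03)
print(np.round(o,4),"table z",np.median(T[mm][:,2]))
off=np.median([x[2] for x in o])-.001;print("off",off);assert .028<off<.042
E=[.4842,.2761];q=quat(np.radians(.4))
ctrl.ungrasp()
ctrl.movel([*E,.03-off],max_speed=.1)
s=get_state();print(s["time"],np.round(s["tcp_pos"],4),np.round(s["contact_force"],1))
ctrl.close_gripper(40)
s=get_state();print(s["time"],s["width"],s["gripper_force"],np.round(s["contact_force"],1),np.round(s["tcp_pos"],4))
E
```

```text
[[0.0336 0.0342 0.0343 0.0362 0.0368 0.0379]
 [0.0357 0.036  0.0369 0.0376 0.038  0.0387]
 [0.0335 0.0368 0.0373 0.0385 0.0393 0.04  ]
 [0.0317 0.0361 0.0366 0.037  0.0379 0.0387]] table z 0.0007391523511692732
off 0.03572462851876014
8.7083 [ 0.4846  0.2763 -0.0052] [-0.8  0.2  0.7]
9.375 0.010936258863960192 41.13734543323517 [-0.5  0.1  0.9] [ 0.4843  0.2762 -0.0056]
```

```bash
python3 - <<'E'
from h import *
E=[.4842,.2761];L=[.5342,-.2817]
ctrl.close_gripper(60)
ctrl.movel([*E,.02],max_speed=.06)
s=get_state();print(s["width"],np.round(s["contact_force"],1),np.round(s["wrist_torque"],2))
ctrl.movel([*E,.12],max_speed=.15)
ctrl.movel([*L,.12],quat(np.radians(-2.2)),max_speed=.2)
ctrl.pause(.3)
s=get_state();print(s["time"],s["width"],np.round(s["tcp_pos"],4),np.round(s["contact_force"],1),np.round(s["wrist_torque"],2))
for c in("scene","top"):
    im,d=vision.grab_frame(c);np.save(f"pics/{c}2d.npy",d);cv2.imwrite(f"pics/{c}2.png",im)
    for nm,lo,hi in(("held",.165,.19),("L",.044,.06)):
        r,z,k,Q=fit(c,d,L,lo,hi);print(c,nm,np.round(r[0],1),np.round(r[1],1),round(r[2],1),z.round(4),k)
im=cv2.imread("pics/scene2.png")[190:360,230:450];cv2.imwrite("pics/s2c.png",cv2.resize(im,None,fx=3,fy=3))
E
```

```text
0.010496583382365088 [ 0.4  0.2 -4.4] [-0.06  0.06  0.  ]
14.2333 0.010884750271831256 [ 0.5342 -0.2816  0.12  ] [ 0.1  0.4 -3.1] [-0.01  0.03  0.02]
scene held [ 531.5 -281.2] [144.4 184.2] 87.9 0.175 1588
scene L [ 533.8 -281.9] [143.7 183.8] 87.7 0.0504 939
top held [ 533.7 -266.8] [112.3 184.5] 87.5 0.1764 891
top L [ 519.4 -228.1] [205.4  92.4] 23.7 0.0515 312
```

View pics/s2c.png

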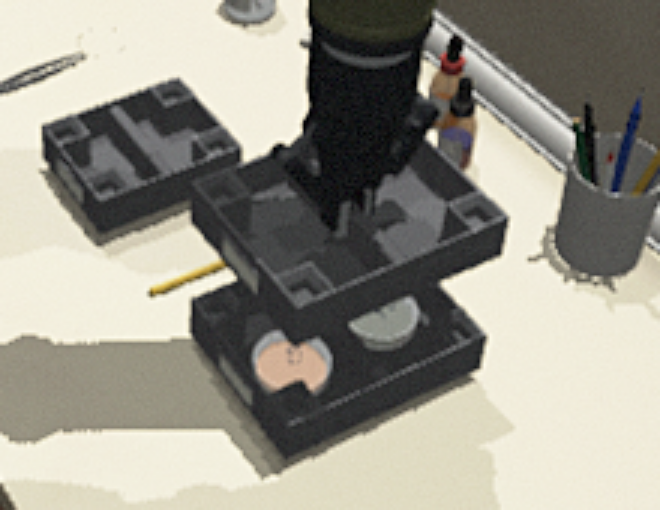

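View pics/top2.png

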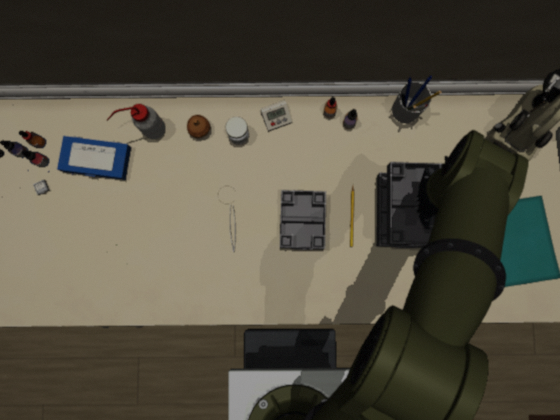

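The scene crop shows the empty tray held level and directly over the loaded one, with fits agreeing to about 2 mm and 0.3°. Next is a guarded descent.

```bash
python3 - <<'E'
from h import *
xy=[.5350,-.2817]
ctrl.movel([*xy,.053],max_speed=.1)
f0=get_state()["contact_force"];z=.053;print(np.round(f0,1))
while z>.031:
    z-=.002;ctrl.movel([*xy,z],max_speed=.03)
    s=get_state();f=s["contact_force"]-f0;print(round(z,4),np.round(s["tcp_pos"][2],4),np.round(f,1),np.round(s["wrist_torque"],2))
    if f[2]>7 or np.hypot(f[0],f[1])>10: break
s=get_state();print(s["time"],s["width"])
im,d=vision.grab_frame("scene")
for nm,lo,hi in(("up",.086,.1),("low",.02,.045)):
    r,zz,k,Q=fit("scene",d,xy,lo,hi);print(nm,np.round(r[0],1),np.round(r[1],1),round(r[2],1),zz,k)
cv2.imwrite("pics/s3.png",cv2.resize(im[190:360,230:450],None,fx=3,fy=3))
E
```

```text
[ 0.4  0.2 -4.1]
0.051 0.0514 [-0.3 -0.2  0.8] [0.02 0.02 0.03]
0.049 0.049 [ 0.2 -0.2 -0.1] [-0.01 -0.07 -0.03]
0.047 0.0468 [-0.8 -0.4  0.9] [0.01 0.03 0.01]
0.045 0.0448 [-1.1 -0.3 -0.5] [-0.04 -0.02 -0.  ]
0.043 0.0428 [0.8 1.  0.5] [ 0.03 -0.   -0.  ]
0.041 0.0408 [-0.3  0.3  1.4] [0.02 0.02 0.02]
0.039 0.0388 [ 0.6 -0.5  0.3] [ 0.06  0.04 -0.01]
0.037 0.0368 [-0.2 -0.3  0.2] [-0.01 -0.01  0.  ]
0.035 0.0348 [-0.4  0.2 -0.5] [-0.03  0.03 -0.01]
0.033 0.0343 [-3.4  1.1 11.5] [ 0.38  0.59 -0.02]
17.65 0.010900936959045152
up [ 532.7 -282. ] [143.8 185.1] 87.6 0.09133631929825226 1010
low [ 500.4 -323.9] [111.6 225.6] 50.0 0.03286583135576938 706
```

View pics/s3.png

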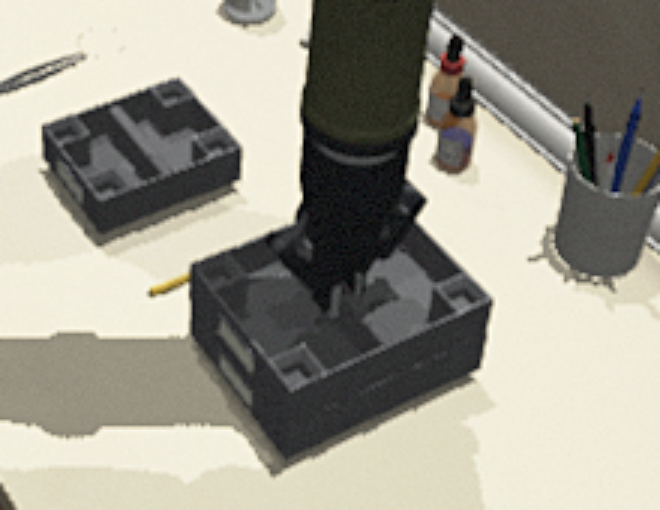

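The upper tray is seated with its walls flush, and contact came at the expected height of 0.0343. Releasing, retreating and checking.

```bash
python3 - <<'E'
from h import *
xy=[.5350,-.2817]
ctrl.movel([*xy,.0343],max_speed=.03)
print(np.round(get_state()["contact_force"],1))
ctrl.ungrasp();ctrl.pause(.2)
s=get_state();print(s["width"],np.round(s["contact_force"],1))
ctrl.movel([*xy,.08],max_speed=.06);ctrl.movel([*xy,.2],max_speed=.15)
ctrl.pause(.3);s=get_state();print(s["time"],np.round(s["contact_force"],1))
im,d=vision.grab_frame("scene")
for nm,p,lo,hi in(("up",xy,.084,.106),("S",[.5137,-.0257],.044,.066)):
    r,zz,k,Q=fit("scene",d,p,lo,hi);print(nm,np.round(r[0],1),np.round(r[1],1),round(r[2],1),zz,k)
    if nm=="up":
        T=Q[Q[:,2]>.089];A=np.c_[T[:,:2]-p,np.ones(len(T))];print("tilt,z",np.linalg.lstsq(A,T[:,2],rcond=None)[0].round(4))
cv2.imwrite("pics/s4.png",cv2.resize(im[190:360,230:450],None,fx=3,fy=3))
E
```

```text
[-0.3 -0.2 -0.3]
0.08537863117232308 [-0.7  0.2 -0.2]
21.0167 [ 1.   0.1 -0.4]
up [ 533.2 -281.3] [144.8 184.8] 88.3 0.09030258071467326 1452
tilt,z [-0.0018 -0.0006  0.0923]
S [513.4 -26.9] [118.4 144.4] 87.8 0.050962385932747045 906
```

View pics/s4.png

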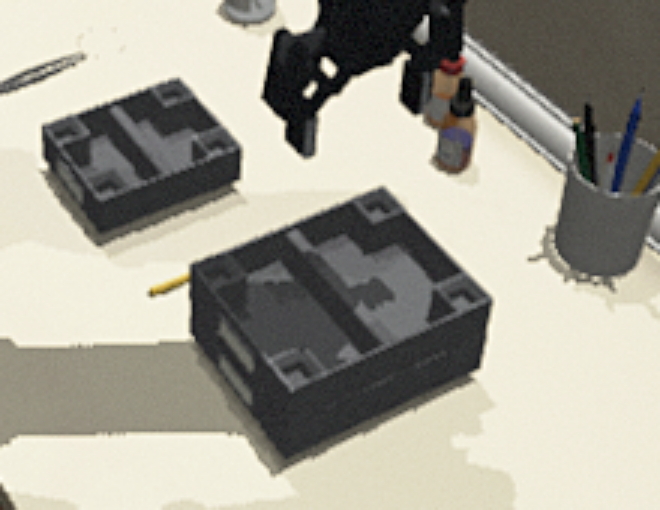

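The tray sits flush and level (tilt under 0.2 %), both other trays are where they were, and the gripper is clear.

```bash
python3 -c "
from station import ticket;print(ticket.close_job())"
```

```text
the job is handed in; nothing more can be done
None
```

The empty tray is stacked on the loaded tray, fully down and level, and the job is handed in at about 21 s; the first grasp closed above the rib because the fingertips sat about 35 mm higher than reported, so I corrected for that and regrasped.

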